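# Set out the tasting things in order of height

## Task

Line up the four tasting things on the green discs of the oak board in order of height: the winged corkscrew is the tallest and goes on the disc next to the brass lantern, then the stoneware beaker, then the bottle stopper, and last the flat golden ring, on the disc farthest from the lantern. Each must stand the way up it stands now, in the middle of its own disc, and be let go.

Things in the scene. Friction and masses are not known exactly. Their poses are not given: they have to be found in the camera images.
- corkscrew: silver wing corkscrew with wooden crossbar handle, standing on its round bell; 125 mm tall, loose, 0.19 kg, its parts do not move. Origin at the centre of its underside, z up. Bell 44 mm across; the crossbar on top is a rod 14 mm thick, 70 mm long, along the body's y axis, its centre line 119 mm straight above the origin: pinch it there across x. Folded arms reach y = +-33 mm
- beaker: grey-beige stoneware beaker with a dark band, open at the top, standing upright; 80 mm tall, 63 mm across outside (foot 50 mm across), hollow with about 5 mm walls, loose, 0.18 kg. Origin at the centre of its underside, z up; it can be taken round the outside at any yaw, 40 to 60 mm up
- stopper: bottle stopper standing on its round grey metal crown with the cork pointing up; 56 mm tall, 31 mm across, loose, 25 g. Origin at the centre of its underside, z up; the cork is 21 mm across, from 34 to 56 mm above the origin: take it there, any yaw
- collar: golden ring (drip collar for a bottle neck) lying flat; 44 mm outside diameter, 12 mm high, loose, 30 g. Origin at the centre of its underside, z up; take it across the outside with the fingertips just above the surface, any yaw
- disc_1: first (leftmost) of four round green felt discs in a row on the oak board, numbered from the robot's left (+y) to its right; fixed; 80 mm across, 3 mm thick, discs 95 mm apart centre to centre; origin at the centre of its underside, so the felt's top is 3 mm above the origin and 15 mm above the table
- disc_2: second of four round green felt discs in a row on the oak board, numbered from the robot's left (+y) to its right; fixed; 80 mm across, 3 mm thick, discs 95 mm apart centre to centre; origin at the centre of its underside, so the felt's top is 3 mm above the origin and 15 mm above the table
- disc_3: third of four round green felt discs in a row on the oak board, numbered from the robot's left (+y) to its right; fixed; 80 mm across, 3 mm thick, discs 95 mm apart centre to centre; origin at the centre of its underside, so the felt's top is 3 mm above the origin and 15 mm above the table
- disc_4: fourth (rightmost) of four round green felt discs in a row on the oak board, numbered from the robot's left (+y) to its right; fixed; 80 mm across, 3 mm thick, discs 95 mm apart centre to centre; origin at the centre of its underside, so the felt's top is 3 mm above the origin and 15 mm above the table
- lantern: brass candle lantern with glass panes, 111 x 104 mm, 200 mm tall with its ring, fixed; it stands beyond the left or the right end of the board (a lit candle on a small dish stands beyond the other end), its centre about 0.14 m from the nearest disc. Origin at the centre of its underside
- board: light oak board with brass ends, lying on the black tablecloth, fixed; 115 mm (x) by 400 mm (y), 12 mm thick; origin at the centre of its underside, the row of discs runs along its y axis (disc_1 at +y), turned at most 0.12 rad
Mind the look-alikes: they are no part of the job. What is shaped like the corkscrew but black or orange is not meant.

How it is judged:
By the outcome, as a careful person would: the job done as asked, in the order asked, and still so for the second after the job is handed in, with the robot touching nothing.
It also fails if it takes over 93 s, if anything falls off the work surface, if the arm or the gripper's body presses on something with over 40 N, if the wrist force passes 120 N, or if a joint passes its speed limit or range.

## Robot

A 6-joint arm with a two-finger parallel gripper is mounted at the origin on a cart in front of the work surface, level with it; the furniture and walls round the work are solid. World frame = base frame: x ahead of the robot, y to its left, z up, the work surface at z = 0. Lengths are in m, angles in degrees, forces in N, time in s.
With the tool pointing down it reaches from about 0.35 to 0.875 m from the base axis. Payload 4.2 kg.
Tool frame: the origin (TCP) lies midway between the tips of the shut fingers; the grasp point (between the pads) lies 19 mm behind it (r.pinch_z is the distance from the TCP to the grasp point, in m); z points along the fingers, y is the line along which they close (so a half turn about z gives the same grasp; the last joint's range is limited). The gripper opens to 87 mm and grips with 3 to 60 N. Pads are 19 mm wide; open, the fingers measure 117 mm over their backs; the gripper's body (75 mm by 190 mm) begins 51 mm behind the grasp point.
Start: joints at [-48.724, 22.042, 0.453, 0, -68.411, -14.817], TCP at [0.278, -0.56, 0.223] pointing down, gripper open.
Joint ranges: [-179.83, 179.83], [-69.29, 118.12], [-61.27, 80.66], [-181.25, 117.63], [-171.15, -9.14], [-177.46, 177.46]. Speed limits (degrees/s): [159.86, 159.86, 180, 180, 180, 180].

## Interface

Orientations are given as a 3x3 rotation matrix whose columns are the frame's x, y, z axes.
In Python, from station import r, imaging, models gives the robot as it stands. The module is installed in compiled form; this text tells all that it offers.
- The arm moves only by the tool apply_moves, never from a script. Its argument "moves" is a list of rows, each a list of 2 entries, a list of its own where there are three numbers: the shift along the tool's x, y, z in m, then the turn about the tool's z in degrees. A call has 1 to 5 rows; each row shifts and turns the commanded pose from where the row before left it, along the tool's axes as they then stand; what a row does not reach is not made up. A row lasts 1/12 s, in which the tool goes at most 41.7 mm and 7.16 degrees, less where a joint would pass 70% of its speed; a pose out of reach is approached as far as the arm can. A call is refused whole if a number of a shift passes 0.0417 or a number of a turn 7.16, either way. A call with a gripper value outside its range is refused whole. "hand" is the finger opening in m, from 0 to 0.087, set as the call begins (left out, the last holds). The fingers move at their own pace and stop on an object; the grip force is fixed at half the most. Time passes only in rows, so rows that do not move let the fingers close. It gives the time, the measured TCP pose, the force, the opening and the grip force at its end, in the units of the state.
- r.sense(): the state, without advancing time (a new reading comes with each control period).
- imaging.capture(name): name is "scene" or "top"; returns a dict with "frame" (400x640x3 uint8, blue, green, red), "intrinsics" (3x3 intrinsics, pixels), "eye" and "orientation" of the camera in the world. Camera axes: x right, y down, z forward; pixel columns grow to the right and rows downward; lengths in m; the calibration is good to about 2 mm. A picture is of the moment at which its call begins. There is no depth.
- r.finish_job(): hands the job in; it is judged then, once.
Trained networks look in a picture, given as the dict that the camera call returned (one of the last four; its "shot" number tells which), for a name from the list of things; names that differ only in an ending like _2 or _b are one class to them, and where a whole thing is asked for, a point or a joint stands for the part that bears it (a point fixed in the world has none). Each returns a list of dicts, best first, with "confidence" (0 to 1); they miss things now and then, are a little off and sometimes report something else, mostly with a low value. They report only what shows in the picture. A call takes as long as a camera call. They do not tell look-alikes from the thing itself.
- models.cut_out(picture, target): "region" (400x640 bool, what is visible of it) and "extent" ([left, top, width, height] as shares, 0 to 1, of the picture: columns of its width, rows of its height, round what is visible of it).
- models.place_of(picture, target): "at" ([column, row] as shares, 0 to 1, of the picture: columns of its width, rows of its height: a listed point, or the origin of a listed thing).
The state is a dict: "time_s": time; "joints": joint angles; "joint_velocities": joint speeds; "effort": joint torques, N m; "tcp_pos": TCP position; "ee_rot": TCP orientation; "wrist_force": force on the tool from outside, world axes, zero at the start; "moment": the same for the moment, N m; "gripper_width": opening from 0.0 (shut) to 1.0 (fully open); "gripper_force": force on a finger pad.
Only numpy, scipy, OpenCV 4.12 (cv2) and the standard library are available. Lean on these libraries where they do the work, as an engineer would, in place of code of your own. Each camera call takes 0.05 s, during which the arm holds its last target. There are 200 camera calls.

## Working session

There is one attempt and no reset: what is moved stays moved. The work goes in short steps, Python scripts to look and compute and a tool call to move; the robot and the scene stay as the last step left them, time stands still between calls to the robot, and variables do not carry over. Pictures are saved under pics/ and viewed, at most 14 in all, crops included, and the job is handed in when it is done.

Besides the shell and the picture viewer there is one more tool, called after ">>>" in YAML: its name, and indented under it one key for each argument. apply_moves: Moves the arm, as the interface text tells. Its arguments: {"type":"object","properties":{"moves":{"type":"array"},"hand":{"type":"number"}},"required":["moves"]}

```bash
mkdir -p pics
cat > h.py <<'E'
from station import r, imaging, models
import numpy as np, cv2
def ray(c,uv,z):
    K=np.array(c["intrinsics"]);R=np.array(c["orientation"]);e=np.array(c["eye"])
    d=R@np.linalg.solve(K,[uv[0],uv[1],1.]); return e+d*(z-e[2])/d[2]
def proj(c,p):
    K=np.array(c["intrinsics"]);R=np.array(c["orientation"]);e=np.array(c["eye"])
    q=K@(R.T@(np.array(p)-e)); return q[:2]/q[2]
E
python3 - <<'E'
from h import *
s=r.sense();print(s["time_s"],s["tcp_pos"],np.round(s["ee_rot"],3),r.pinch_z)
for n in ["scene","top"]:
    c=imaging.capture(n);cv2.imwrite(f"pics/{n}0.png",c["frame"]);print(n,np.round(c["eye"],3),np.round(c["orientation"],3).tolist(),np.round(c["intrinsics"],1).tolist())
    for t in ["corkscrew","beaker","stopper","collar","disc_1","lantern","board"]:
        z={"disc_1":.012,"collar":0}.get(t,0)
        for o in models.place_of(c,t)[:6]:
            uv=np.array(o["at"])*[640,400];print(t,round(o["confidence"],2),np.round(uv),np.round(ray(c,uv,z)[:2],3))
E
```

```text
0.0 [ 0.27820981 -0.55898724  0.22146275] [[-0.895 -0.445 -0.001]
 [-0.445  0.895  0.002]
 [ 0.     0.002 -1.   ]] 0.0187
scene [0.08  0.718 0.805] [[-0.845, -0.374, 0.383], [-0.535, 0.568, -0.625], [0.016, -0.733, -0.68]] [[509.3, 0.0, 320.8], [0.0, 509.3, 189.0], [0.0, 0.0, 1.0]]
corkscrew 0.89 [210. 309.] [0.529 0.366]
corkscrew 0.8 [359. 253.] [0.365 0.098]
corkscrew 0.69 [390. 143.] [ 0.477 -0.268]
beaker 0.75 [270. 300.] [0.449 0.289]
beaker 0.32 [273. 205.] [0.595 0.083]
stopper 0.73 [380. 178.] [ 0.437 -0.133]
collar 0.71 [343. 209.] [0.456 0.007]
disc_1 0.9 [310. 165.] [ 0.595 -0.07 ]
disc_1 0.89 [290. 187.] [0.588 0.023]
disc_1 0.64 [256. 208.] [0.613 0.119]
disc_1 0.63 [229. 236.] [0.609 0.216]
lantern 0.74 [340. 140.] [ 0.592 -0.208]
board 0.9 [271. 205.] [0.599 0.083]
board 0.71 [225. 234.] [0.627 0.207]
board 0.33 [342. 209.] [0.459 0.007]
board 0.27 [271. 300.] [0.448 0.289]
top [0.335 0.031 0.992] [[0.072, -0.977, 0.202], [-0.997, -0.071, 0.013], [0.002, -0.202, -0.979]] [[385.0, 0.0, 320.1], [0.0, 385.0, 203.2], [0.0, 0.0, 1.0]]
corkscrew 0.88 [193. 200.] [0.525 0.379]
corkscrew 0.66 [273. 231.] [0.457 0.159]
corkscrew 0.62 [293. 267.] [0.369 0.101]
corkscrew 0.56 [443. 240.] [ 0.467 -0.28 ]
beaker 0.82 [223. 231.] [0.447 0.291]
stopper 0.63 [383. 244.] [ 0.444 -0.124]
collar 0.41 [331. 235.] [0.459 0.009]
disc_1 0.9 [257. 170.] [0.615 0.218]
disc_1 0.79 [296. 172.] [0.616 0.114]
disc_1 0.56 [366. 185.] [ 0.596 -0.072]
lantern 0.73 [415. 192.] [ 0.589 -0.203]
board 0.56 [314. 177.] [0.609 0.064]
board 0.28 [332. 235.] [0.459 0.008]
```

View pics/scene0.png

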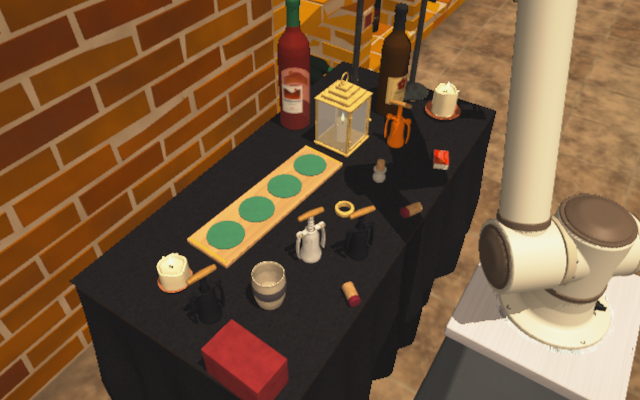

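View pics/top0.png

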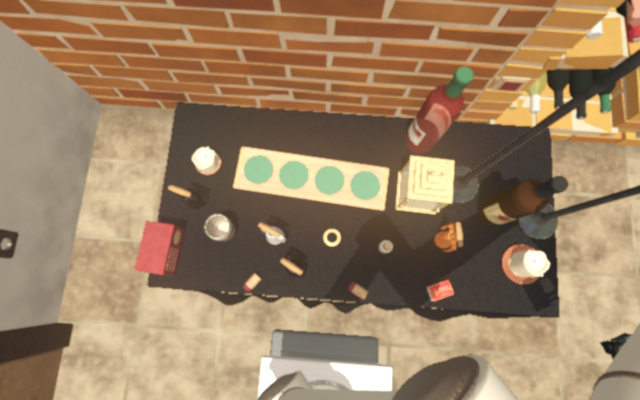

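The brass lantern (scene 342,115) stands right of the board, so disc_4 is next to it: corkscrew→4, beaker→3, stopper→2, collar→1. Corkscrew candidates in the scene view are silver at (311,242), black at (359,240), black at (208,300) and orange at (397,128). I choose silver, at (270,232) in the top view. The beaker is at (268,285), the stopper at (380,171) and the collar at (344,209). Small corks with red ends and the candles are distractors.

```bash
cat > m.py <<'E'
from h import *
def blob(m,box):
    x0,y0,x1,y1=box; k=np.zeros(m.shape,np.uint8);k[y0:y1,x0:x1]=m[y0:y1,x0:x1]
    n,l,s,c=cv2.connectedComponentsWithStats(k); i=1+np.argmax(s[1:,4]); return l==i
E
python3 - <<'E'
from m import *
P={n:imaging.capture(n) for n in["scene","top"]}
boxes={"scene":(290,200,330,224),"top":(250,215,290,250)}
cb={"scene":(332,200,358,220),"top":(320,226,344,250)}
crops=[]
for n,c in P.items():
    f=c["frame"];hsv=cv2.cvtColor(f,cv2.COLOR_BGR2HSV);H,S,V=cv2.split(hsv)
    g=((H>60)&(H<95)&(S>90)&(V>40)).astype(np.uint8)
    k,l,s,ce=cv2.connectedComponentsWithStats(g)
    for i in range(1,k):
        if s[i,4]>200 and s[i,1]>100:
            cn,_=cv2.findContours((l==i).astype(np.uint8),0,1)
            pts=np.array([ray(c,p[0],.015)[:2] for p in cn[0]],np.float32)
            (cx,cy),rad=cv2.minEnclosingCircle(pts)
            print(n,"disc",s[i,4],np.round(np.mean([ray(c,p[::-1],.015) for p in np.argwhere(l==i)],0)[:2],4),"circ",np.round((cx,cy,rad),4))
    w=((H<22)&(S>90)&(V>90))
    m=blob(w,boxes[n]);pts=np.array([ray(c,p[::-1],.122)[:2] for p in np.argwhere(m)],np.float32)
    mu=pts.mean(0);u=np.linalg.svd(pts-mu,full_matrices=False)[2][0];t=(pts-mu)@u
    print(n,"handle",m.sum(),mu,"ang",np.degrees(np.arctan2(u[1],u[0])),"len",np.ptp(t))
    w=((H>15)&(H<35)&(S>70)&(V>70)); m=blob(w,cb[n])
    pts=np.array([ray(c,p[::-1],.008)[:2] for p in np.argwhere(m)],np.float32);print(n,"collar",m.sum(),"enc",cv2.minEnclosingCircle(pts))
    for t in["beaker","stopper","corkscrew","collar"]:
        for o in models.cut_out(c,t)[:4]:
            e=np.array(o["extent"])*[640,400,640,400]
            if o["confidence"]<.4: continue
            print(n,t,round(o["confidence"],2),np.round(e,1),end=" ")
            if t=="beaker":
                a=np.argwhere(o["region"]);pts=np.array([ray(c,p[::-1],.08)[:2] for p in a],np.float32);print("z80 enc",cv2.minEnclosingCircle(pts),end="")
            print()
    for(x,y)in([(310,235),(268,285),(380,171),(344,209)] if n=="scene" else[(270,233),(219,228),(386,246),(332,238)]):
        crops.append(cv2.resize(f[y-30:y+30,x-25:x+25],None,fx=4,fy=4,interpolation=cv2.INTER_NEAREST))
cv2.imwrite("pics/crop0.png",np.vstack([np.hstack(crops[:4]),np.hstack(crops[4:])]))
E
```

```text
scene disc 500 [ 0.5939 -0.0663] circ [ 0.5941 -0.0666  0.0378]
scene disc 577 [0.6015 0.0284] circ [0.602  0.0282 0.0379]
scene disc 677 [0.6088 0.123 ] circ [0.6095 0.1227 0.0381]
scene disc 796 [0.6162 0.2176] circ [0.6165 0.2167 0.0383]
scene handle 185 [0.44502476 0.15779872] ang 66.23939 len 0.057878837
scene collar 282 enc ((0.4474700391292572, 0.0073513067327439785), 0.02978769689798355)
scene beaker 0.75 [251.6 259.9  32.   48.5] z80 enc ((0.4370134174823761, 0.3077842593193054), 0.0519755519926548)
scene stopper 0.68 [371.4 159.5  13.8  23.4] 
scene corkscrew 0.86 [190.  266.5  33.2  57.4] 
scene corkscrew 0.61 [296.9 208.9  28.6  52.5] 
scene corkscrew 0.6 [382.8  98.8  28.3  45.1] 
scene corkscrew 0.55 [343.1 204.   30.1  54.7] 
scene collar 0.68 [333.  200.7  20.3  15.6] 
top handle 150 [0.44820166 0.15852574] ang -113.50618 len 0.055510305
top collar 243 enc ((0.45175230503082275, 0.008305082097649574), 0.0256863571703434)
top beaker 0.91 [205.  215.9  27.7  25. ] z80 enc ((0.44526001811027527, 0.2781798243522644), 0.03620338812470436)
top stopper 0.59 [377.8 240.1  13.3  11.2] 
top corkscrew 0.97 [170.4 185.3  30.7  24.8] 
top corkscrew 0.82 [258.7 222.6  30.1  22.3] 
top corkscrew 0.71 [281.5 261.2  26.3  12.6] 
top corkscrew 0.67 [436.  223.   30.6  28.1] 
top collar 0.44 [324.9 228.2  12.3  17.8]
```

View pics/crop0.png

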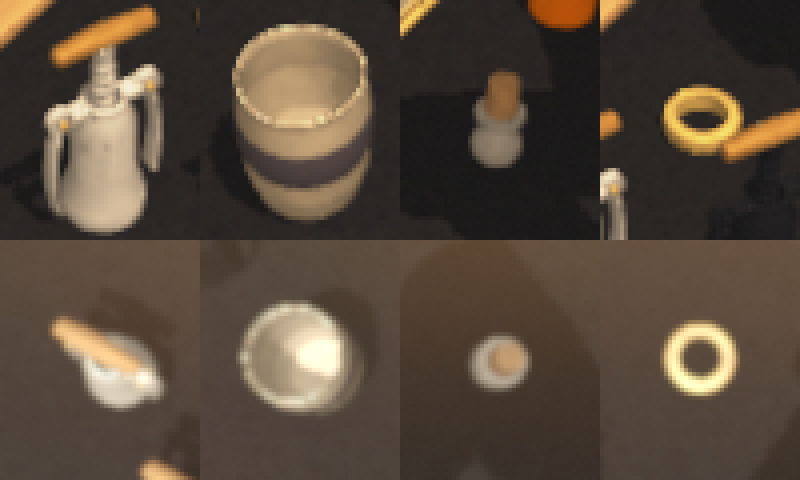

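The close crop confirms the choice: silver bell and arms with a wooden crossbar, at scene (311,235). The beaker is open side up, the stopper has its cork up and the ring lies flat. Next I'll refine the poses by silhouette fitting in both views.

```bash
cat > fit.py <<'E'
from m import *
from scipy.optimize import minimize
A=np.linspace(0,2*np.pi,48,endpoint=False)
def rings(l): return np.vstack([np.c_[R*np.cos(A),R*np.sin(A),np.full(48,z)] for R,z in l])
rod=np.vstack([np.c_[.007*np.cos(A),np.full(48,y),.119+.007*np.sin(A)] for y in(-.035,.035)])
M={"beaker":[rings([(.025,0),(.0315,.04),(.0315,.08)])],
   "stopper":[rings([(.0105,.034),(.0105,.056)]),rings([(.009,0),(.0155,.01),(.0155,.024),(.0155,.03)])],
   "collar":[rings([(.022,0),(.022,.012)])],"handle":[rod]}
def draw(c,parts,p):
    F=8;im=np.zeros((400*2,640*2),np.uint8);co,si=np.cos(p[2]),np.sin(p[2])
    for q in parts:
        w=q@np.array([[co,si,0],[-si,co,0],[0,0,1]])+[p[0],p[1],p[3] if len(p)>3 else 0]
        uv=np.array([proj(c,x) for x in w],np.float32)*2+.5
        cv2.fillConvexPoly(im,cv2.convexHull(np.round(uv*16).astype(np.int32)),255,cv2.LINE_AA,4)
    return cv2.resize(im,(640,400),interpolation=cv2.INTER_AREA)/255.
def fit(ms,parts,p0,yaw=False):
    n=3 if yaw else 2
    def cost(v):
        p=np.r_[v[:2],v[2] if yaw else 0]
        return sum(np.abs(draw(c,parts,p)-m).sum() for c,m in ms)/sum(m.sum() for _,m in ms)
    x0=np.array(p0[:n],float);sx=np.vstack([x0]+[x0+d for d in np.diag([.008,.008,.3][:n])])
    o=minimize(cost,x0,method="Nelder-Mead",options=dict(initial_simplex=sx,xatol=1e-4,fatol=1e-4));return o.x,o.fun
E
python3 - <<'E'
from fit import *
P={n:imaging.capture(n) for n in["scene","top"]}
B={"beaker":((245,252,292,312),(202,210,238,246),(.445,.285,0)),"stopper":((369,156,391,186),(376,236,396,254),(.44,-.125,0)),
"collar":((332,199,352,220),(322,226,343,250),(.455,.008,0)),"handle":((294,203,330,224),(252,216,290,246),(.446,.158,-.42))}
out=[]
for t,(b1,b2,p0) in B.items():
    ms=[]
    for n,b in(("scene",b1),("top",b2)):
        f=P[n]["frame"].astype(int);H,S,V=cv2.split(cv2.cvtColor(P[n]["frame"],cv2.COLOR_BGR2HSV))
        m=(V>(75 if n=="scene" else 105))
        if t=="handle": m&=(H<22)&(S>(70))
        m=blob(m.astype(np.uint8),b).astype(np.uint8);cn,_=cv2.findContours(m,0,2);cv2.drawContours(m,cn,-1,1,-1)
        ms.append((P[n],m.astype(float)))
    for k in([0],[1],[0,1]):
        x,f=fit([ms[i] for i in k],M[t],p0,t=="handle");print(t,k,np.round(x,4),round(f,3))
    p=np.r_[x,0][:3] if t!="handle" else x
    row=[]
    for c,m in ms:
        u,v=proj(c,[p[0],p[1],.04 if t!="handle" else .1]).astype(int);v=np.clip(v,30,370)
        im=cv2.resize(c["frame"][v-30:v+30,u-30:u+30],None,fx=5,fy=5,interpolation=0)
        for mm,col in((m,(0,0,255)),(draw(c,M[t],p),(0,255,0))):
            cn,_=cv2.findContours((cv2.resize(mm[v-30:v+30,u-30:u+30],None,fx=5,fy=5)>.5).astype(np.uint8),0,1);cv2.drawContours(im,cn,-1,col,1)
        row.append(cv2.resize(im,(200,200)))
    out.append(np.vstack(row))
cv2.imwrite("pics/fit.png",np.hstack(out))
E
```

```text
beaker [0] [0.46   0.2763] 0.434
beaker [1] [0.45   0.2869] 0.077
beaker [0, 1] [0.45   0.2868] 0.313
stopper [0] [ 0.4365 -0.1243] 0.149
stopper [1] [ 0.4372 -0.1284] 0.098
stopper [0, 1] [ 0.4371 -0.1269] 0.155
collar [0] [0.4533 0.0089] 0.198
collar [1] [0.4517 0.0078] 0.17
collar [0, 1] [0.4528 0.009 ] 0.184
handle [0] [ 0.4469  0.1575 -0.4175] 0.533
handle [1] [ 0.4478  0.1588 -0.4086] 0.46
handle [0, 1] [ 0.4475  0.1578 -0.4117] 0.499
```

View pics/fit.png

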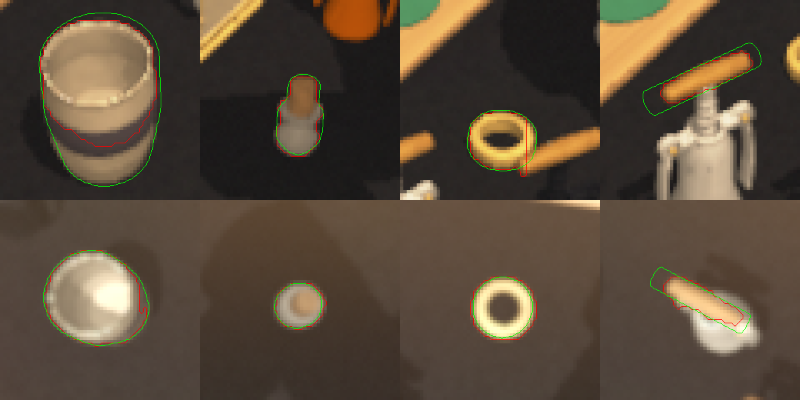

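Fits are good for beaker, stopper and collar. The crossbar appears shorter than the model rod, so I'll cross-check its centre against the bell foot.

Run:
```python
from fit import *
from scipy.optimize import fsolve
c=imaging.capture("scene");t=imaging.capture("top")
def f(x):
    uv=np.array([proj(c,[x[0]+.022*np.cos(a),x[1]+.022*np.sin(a),0]) for a in A]);return [(uv[:,0].min()+uv[:,0].max())/2-310.75,uv[:,1].max()-262.3]
print("bell",fsolve(f,[.446,.158]))
print("handle mid scene",ray(c,(310.75,213.25),.119),"ends",ray(c,(297.8,219),.119),ray(c,(324,208.5),.119))
print("top ends",ray(t,(257.5,223.5),.119),ray(t,(282,236.5),.119))
s=r.sense();print(s["tcp_pos"],np.round(s["ee_rot"],3).tolist(),s["time_s"])
```

```text
bell [0.44640544 0.15391156]
handle mid scene [0.44638146 0.15455142 0.119     ] ends [0.45833817 0.18029115 0.119     ] [0.43222183 0.13014552 0.119     ]
top ends [0.45750251 0.18210182 0.119     ] [0.43183368 0.12340927 0.119     ]
[ 0.27847145 -0.55947025  0.22251986] [[-0.895, -0.446, -0.0], [-0.446, 0.895, 0.0], [-0.0, 0.0, -1.0]] 1.5
```

Corkscrew centre is (0.446, 0.154) with the bar at about 65°. I'll turn first, then travel to a point above it.

>>> apply_moves:
  moves:
    - [[0, 0, 0], -6.4]
    - [[0, 0, 0], -6.4]
    - [[0, 0, 0], -6.4]
    - [[0, 0, 0], -6.4]
    - [[0, 0, 0], -6.4]
  hand: 0.055

```text
time_s: 1.92
tcp_pos: [0.2785, -0.5595, 0.2225]
ee_rot: [[-0.518, -0.855, -0.0], [-0.855, 0.518, -0.0], [0.0, 0.0, -1.0]]
wrist_force: [0.6, 0.3, -0.1]
gripper_width: 0.708
gripper_force: 0.0
```

>>> apply_moves:
  moves:
    - [[0, 0, 0], -6.5]
    - [[-0.036, 0.0075, 0], 0]
    - [[-0.036, 0.0075, 0], 0]
    - [[-0.036, 0.0075, 0], 0]
    - [[-0.036, 0.0075, 0], 0]

```text
time_s: 2.33
tcp_pos: [0.3122, -0.415, 0.2224]
ee_rot: [[-0.424, -0.906, -0.0], [-0.906, 0.424, 0.0], [0.0, 0.0, -1.0]]
wrist_force: [0.4, 0.7, 0.9]
gripper_width: 0.636
gripper_force: 0.0
```

>>> apply_moves:
  moves:
    - [[-0.036, 0.0075, 0], 0]
    - [[-0.036, 0.0075, 0], 0]
    - [[-0.036, 0.0075, 0], 0]
    - [[-0.036, 0.0075, 0], 0]
    - [[-0.036, 0.0075, 0], 0]

```text
time_s: 2.75
tcp_pos: [0.3545, -0.2358, 0.2229]
ee_rot: [[-0.424, -0.906, 0.001], [-0.906, 0.424, -0.0], [-0.0, -0.001, -1.0]]
wrist_force: [0.0, -0.1, -0.2]
gripper_width: 0.626
gripper_force: 0.0
```

>>> apply_moves:
  moves:
    - [[-0.036, 0.0075, 0], 0]
    - [[-0.036, 0.0075, 0], 0]
    - [[-0.036, 0.0075, 0], 0]
    - [[-0.036, 0.0075, 0], 0]
    - [[-0.036, 0.0075, 0], 0]

```text
time_s: 3.17
tcp_pos: [0.3967, -0.0567, 0.2231]
ee_rot: [[-0.423, -0.906, 0.002], [-0.906, 0.423, 0.0], [-0.001, -0.001, -1.0]]
wrist_force: [0.7, -0.5, -1.3]
gripper_width: 0.631
gripper_force: 0.0
```

>>> apply_moves:
  moves:
    - [[-0.036, 0.0075, 0], 0]
    - [[-0.036, 0.0075, 0], 0]
    - [[0, 0, 0], 0]
    - [[0, 0, 0], 0]
    - [[0, 0, 0], 0]

```text
time_s: 3.58
tcp_pos: [0.4133, 0.0132, 0.2225]
ee_rot: [[-0.423, -0.906, -0.0], [-0.906, 0.423, -0.0], [0.0, 0.0, -1.0]]
wrist_force: [0.0, -0.3, 0.5]
gripper_width: 0.635
gripper_force: 0.0
```

>>> apply_moves:
  moves:
    - [[-0.0354, 0.0075, 0], 0]
    - [[-0.0354, 0.0075, 0], 0]
    - [[-0.0354, 0.0075, 0], 0]
    - [[-0.0354, 0.0075, 0], 0]
    - [[0, 0, 0.02], 0]

```text
time_s: 4.0
tcp_pos: [0.4509, 0.1585, 0.2059]
ee_rot: [[-0.421, -0.907, 0.01], [-0.907, 0.421, 0.005], [-0.009, -0.007, -1.0]]
wrist_force: [1.3, 0.2, -0.1]
gripper_width: 0.632
gripper_force: 0.0
```

Run:
```python
from h import *
o=[]
for n in["scene","top"]:
    c=imaging.capture(n);u,v=proj(c,[.446,.154,.12]).astype(int);o.append(cv2.resize(c["frame"][v-50:v+50,u-50:u+50],None,fx=4,fy=4,interpolation=2))
cv2.imwrite("pics/pre1.png",np.hstack(o))
```

```text
(no output)
```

View pics/pre1.png

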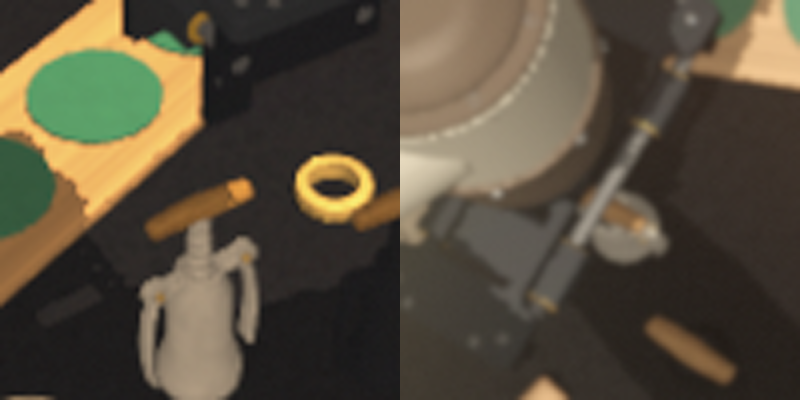

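The hand is above the silver corkscrew with its closing line across the bar. Descending and gripping.

>>> apply_moves:
  moves:
    - [[0, 0, 0.03], 0]
    - [[0, 0, 0.03], 0]
    - [[0, 0, 0.02], 0]
    - [[0, 0, 0.01], 0]
    - [[0, 0, 0.0105], 0]

```text
time_s: 4.52
tcp_pos: [0.4459, 0.1517, 0.1016]
ee_rot: [[-0.426, -0.905, -0.001], [-0.905, 0.426, -0.001], [0.002, 0.001, -1.0]]
wrist_force: [-0.2, -0.3, 1.0]
gripper_width: 0.63
gripper_force: 0.0
```

>>> apply_moves:
  moves:
    - [[0, 0, 0], 0]
    - [[0, 0, 0], 0]
    - [[0, 0, 0], 0]

```text
time_s: 4.77
tcp_pos: [0.4469, 0.1534, 0.1032]
ee_rot: [[-0.425, -0.905, 0.001], [-0.905, 0.425, 0.001], [-0.001, -0.001, -1.0]]
wrist_force: [-0.8, 0.1, 0.7]
gripper_width: 0.632
gripper_force: 0.0
```

>>> apply_moves:
  moves:
    - [[0, 0, 0], 0]
    - [[0, 0, 0], 0]
    - [[0, 0, 0], 0]
    - [[0, 0, 0], 0]
    - [[0, 0, 0], 0]
  hand: 0.0

```text
time_s: 5.18
tcp_pos: [0.4464, 0.1542, 0.1023]
ee_rot: [[-0.423, -0.906, 0.0], [-0.906, 0.423, 0.0], [-0.0, -0.0, -1.0]]
wrist_force: [-0.7, -0.6, -0.5]
gripper_width: 0.339
gripper_force: 0.0
```

>>> apply_moves:
  moves:
    - [[0, 0, 0], 0]
    - [[0, 0, 0], 0]
    - [[0, 0, 0], 0]
    - [[0, 0, 0], 0]
    - [[0, 0, 0], 0]

```text
time_s: 5.6
tcp_pos: [0.4463, 0.1542, 0.1021]
ee_rot: [[-0.423, -0.906, -0.0], [-0.906, 0.423, -0.0], [0.0, 0.0, -1.0]]
wrist_force: [0.3, 0.5, 0.5]
gripper_width: 0.156
gripper_force: 30.0
```

>>> apply_moves:
  moves:
    - [[0, 0, -0.02], 0]
    - [[0, 0, -0.02], 0]
    - [[0, 0, -0.02], -6.8]
    - [[0, 0, -0.02], -6.8]
    - [[0, 0, 0], -6.9]

```text
time_s: 6.02
tcp_pos: [0.4482, 0.1552, 0.1856]
ee_rot: [[-0.073, -0.997, 0.006], [-0.997, 0.073, 0.004], [-0.004, -0.006, -1.0]]
wrist_force: [1.2, -0.1, -1.7]
gripper_width: 0.156
gripper_force: 30.0
```

>>> apply_moves:
  moves:
    - [[0.01, -0.008, 0], 0]
    - [[0.02, -0.016, 0], 0]
    - [[0.024, -0.019, 0], 0]
    - [[0.024, -0.019, 0], 0]
    - [[0.024, -0.019, 0], 0]

```text
time_s: 6.43
tcp_pos: [0.5189, 0.0449, 0.1813]
ee_rot: [[-0.079, -0.997, -0.002], [-0.997, 0.079, -0.0], [0.0, 0.002, -1.0]]
wrist_force: [0.3, 0.9, -2.8]
gripper_width: 0.157
gripper_force: 30.0
```

>>> apply_moves:
  moves:
    - [[0.024, -0.019, 0], 0]
    - [[0.024, -0.019, 0], 0]
    - [[0.024, -0.019, 0], 0]
    - [[0.02, -0.016, 0], 0]
    - [[0.0144, -0.0106, 0], 0]

```text
time_s: 6.85
tcp_pos: [0.5944, -0.0687, 0.1807]
ee_rot: [[-0.081, -0.997, -0.002], [-0.997, 0.081, -0.0], [0.0, 0.002, -1.0]]
wrist_force: [-0.2, 0.5, -3.0]
gripper_width: 0.158
gripper_force: 30.0
```

>>> apply_moves:
  moves:
    - [[0, 0, 0], 0]
    - [[0, 0, 0], 0]
    - [[0, 0, 0.02], 0]
    - [[0, 0, 0.02], 0]
    - [[0, 0, 0.01], 0]

```text
time_s: 7.27
tcp_pos: [0.5915, -0.0657, 0.1294]
ee_rot: [[-0.079, -0.997, -0.005], [-0.997, 0.079, 0.001], [-0.0, 0.005, -1.0]]
wrist_force: [-0.5, 0.3, -1.9]
gripper_width: 0.156
gripper_force: 30.0
```

Run:
```python
from h import *
o=[]
for n in["scene","top"]:
    c=imaging.capture(n);u,v=proj(c,[.594,-.0665,.07]).astype(int);o.append(cv2.resize(c["frame"][v-50:v+50,u-50:u+50],None,fx=4,fy=4,interpolation=2))
cv2.imwrite("pics/place1.png",np.hstack(o)); print(np.round(r.sense()["tcp_pos"],4))
```

```text
[ 0.5917 -0.066   0.1296]
```

View pics/place1.png

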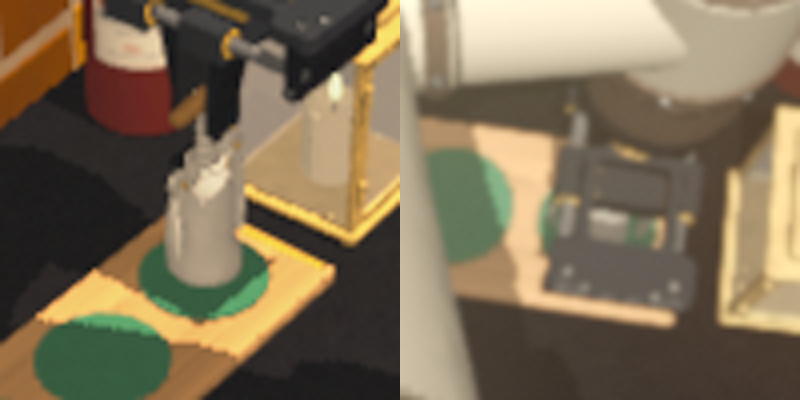

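The corkscrew hangs upright over disc 4, clear of the lantern. Lowering.

>>> apply_moves:
  moves:
    - [[0, 0, 0.006], 0]
    - [[0, 0, 0.004], 0]
    - [[0, 0, 0.003], 0]
    - [[0, 0, 0.0015], 0]
    - [[0, 0, 0], 0]

```text
time_s: 7.78
tcp_pos: [0.5939, -0.0666, 0.1176]
ee_rot: [[-0.079, -0.997, -0.0], [-0.997, 0.079, 0.0], [-0.0, 0.0, -1.0]]
wrist_force: [0.4, -0.1, -2.7]
gripper_width: 0.156
gripper_force: 30.0
```

>>> apply_moves:
  moves:
    - [[0, 0, 0], 0]
    - [[0, 0, 0], 0]
    - [[0, 0, 0], 0]

```text
time_s: 8.03
tcp_pos: [0.5941, -0.0667, 0.1179]
ee_rot: [[-0.079, -0.997, 0.001], [-0.997, 0.079, 0.0], [-0.0, -0.001, -1.0]]
wrist_force: [-0.0, -0.4, -3.0]
gripper_width: 0.156
gripper_force: 30.0
```

Still hanging. I'll lower it by half millimetres until it touches.

>>> apply_moves:
  moves:
    - [[0, 0, 0.0006], 0]
    - [[0, 0, 0], 0]
    - [[0, 0, 0], 0]

```text
time_s: 8.28
tcp_pos: [0.594, -0.0667, 0.1171]
ee_rot: [[-0.079, -0.997, 0.0], [-0.997, 0.079, -0.0], [-0.0, -0.0, -1.0]]
wrist_force: [0.5, 0.2, -1.7]
gripper_width: 0.154
gripper_force: 30.0
```

>>> apply_moves:
  moves:
    - [[0, 0, 0.0006], 0]
    - [[0, 0, 0], 0]
    - [[0, 0, 0], 0]

```text
time_s: 8.53
tcp_pos: [0.5943, -0.0667, 0.1171]
ee_rot: [[-0.079, -0.997, 0.001], [-0.997, 0.079, -0.0], [0.0, -0.001, -1.0]]
wrist_force: [-0.1, 0.2, 2.0]
gripper_width: 0.154
gripper_force: 30.0
```

>>> apply_moves:
  moves:
    - [[0, 0, 0], 0]
    - [[0, 0, 0], 0]
    - [[0, 0, 0], 0]
    - [[0, 0, 0], 0]
    - [[0, 0, 0], 0]
  hand: 0.055

```text
time_s: 8.95
tcp_pos: [0.5939, -0.0666, 0.1162]
ee_rot: [[-0.079, -0.997, -0.0], [-0.997, 0.079, -0.0], [0.0, 0.0, -1.0]]
wrist_force: [-0.7, 0.8, -0.1]
gripper_width: 0.452
gripper_force: 0.0
```

>>> apply_moves:
  moves:
    - [[0, 0, -0.01], 0]
    - [[0, 0, -0.02], 0]
    - [[0, 0, -0.03], 0]
    - [[0, 0, -0.03], 0]
    - [[0, 0, -0.015], 0]

```text
time_s: 9.37
tcp_pos: [0.5957, -0.0669, 0.2264]
ee_rot: [[-0.078, -0.997, 0.007], [-0.997, 0.078, -0.001], [0.0, -0.007, -1.0]]
wrist_force: [-0.1, 0.6, 0.7]
gripper_width: 0.627
gripper_force: 0.0
```

>>> apply_moves:
  moves:
    - [[-0.0341, 0.0171, 0], 0]
    - [[-0.0341, 0.0171, 0], 0]
    - [[-0.0341, 0.0171, 0], 0]
    - [[-0.0341, 0.0171, 0], 0]
    - [[-0.0341, 0.0171, 0], 0]
  hand: 0.087

```text
time_s: 9.78
tcp_pos: [0.5214, 0.1114, 0.2224]
ee_rot: [[-0.08, -0.997, 0.001], [-0.997, 0.08, 0.001], [-0.001, -0.001, -1.0]]
wrist_force: [1.0, 0.6, 0.6]
gripper_width: 0.925
gripper_force: 0.0
```

Run:
```python
from fit import *
c=imaging.capture("scene")
print(proj(c,[.524,.37,0]),"black handle ends",[np.round(ray(c,p,.119)[:2],3) for p in((188,282),(215,268))])
o=[]
for p in([.594,-.0665,.07],[.5,.32,.05]):
    u,v=proj(c,p).astype(int);o.append(cv2.resize(c["frame"][v-50:v+50,u-50:u+50],None,fx=4,fy=4,interpolation=2))
cv2.imwrite("pics/chk1.png",np.hstack(o)); s=r.sense();print(np.round(s["tcp_pos"],4),s["gripper_width"])
```

```text
[210.9641716  312.21006856] black handle ends [array([0.529, 0.398]), array([0.511, 0.352])]
[0.5198 0.1162 0.2225] 0.9520337538341408
```

View pics/chk1.png

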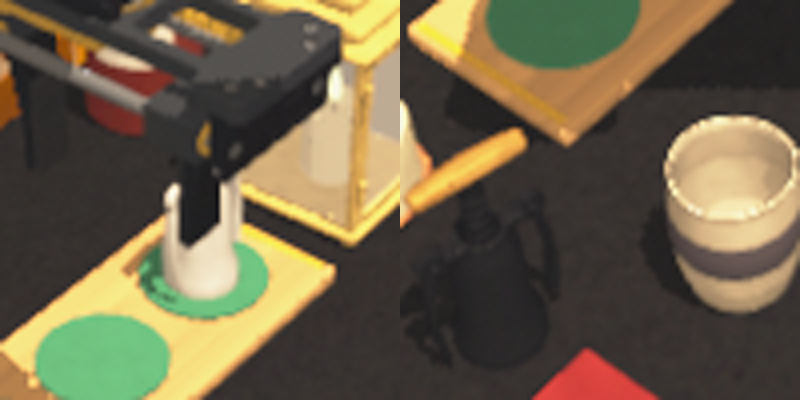

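The corkscrew stands on disc 4. Continuing to the beaker.

>>> apply_moves:
  moves:
    - [[-0.0341, 0.0171, 0], 0]
    - [[-0.0341, 0.0171, 0], 0]
    - [[-0.0341, 0.0171, 0], 0]
    - [[-0.0341, 0.0171, 0], 0]
    - [[-0.0341, 0.0171, 0], 0]

```text
time_s: 10.25
tcp_pos: [0.4496, 0.2884, 0.2225]
ee_rot: [[-0.079, -0.997, 0.001], [-0.997, 0.079, 0.001], [-0.001, -0.001, -1.0]]
wrist_force: [0.7, 0.3, 0.9]
gripper_width: 1.0
gripper_force: 0.0
```

>>> apply_moves:
  moves:
    - [[0, 0, 0.03], 0]
    - [[0, 0, 0.03], 0]
    - [[0, 0, 0.03], 0]
    - [[0, 0, 0], 0]
    - [[0, 0, 0], 0]

```text
time_s: 10.67
tcp_pos: [0.4503, 0.2864, 0.1312]
ee_rot: [[-0.079, -0.997, -0.001], [-0.997, 0.079, -0.002], [0.003, 0.001, -1.0]]
wrist_force: [0.2, -0.3, 0.4]
gripper_width: 0.998
gripper_force: 0.0
```

>>> apply_moves:
  moves:
    - [[0, 0, 0.025], 0]
    - [[0, 0, 0.025], 0]
    - [[0, 0, 0.02], 0]
    - [[0, 0, 0.02], 0]
    - [[0, 0, 0], 0]

```text
time_s: 11.08
tcp_pos: [0.4502, 0.2862, 0.0405]
ee_rot: [[-0.08, -0.997, -0.002], [-0.997, 0.08, -0.002], [0.002, 0.002, -1.0]]
wrist_force: [0.6, 0.5, -0.4]
gripper_width: 1.001
gripper_force: 0.0
```

>>> apply_moves:
  moves:
    - [[0, 0, 0], 0]
    - [[0, 0, 0], 0]
    - [[0, 0, 0], 0]
    - [[0, 0, 0], 0]
    - [[0, 0, 0], 0]
  hand: 0.0

```text
time_s: 11.5
tcp_pos: [0.4509, 0.2874, 0.0426]
ee_rot: [[-0.079, -0.997, 0.001], [-0.997, 0.079, 0.002], [-0.002, -0.001, -1.0]]
wrist_force: [-1.8, -0.1, 0.3]
gripper_width: 0.706
gripper_force: 1.3
```

>>> apply_moves:
  moves:
    - [[0, 0, 0], 0]
    - [[0, 0, 0], 0]
    - [[0, 0, 0], 0]
    - [[0, 0, 0], 0]

```text
time_s: 11.83
tcp_pos: [0.4508, 0.2874, 0.0426]
ee_rot: [[-0.079, -0.997, 0.001], [-0.997, 0.079, 0.001], [-0.001, -0.001, -1.0]]
wrist_force: [-2.7, 0.7, 5.2]
gripper_width: 0.697
gripper_force: 30.0
```

>>> apply_moves:
  moves:
    - [[0, 0, -0.015], 0]
    - [[0, 0, -0.025], 0]
    - [[0, 0, -0.02], 0]
    - [[0.0128, -0.0087, 0], 0]
    - [[0.027, -0.0187, 0], 0]

```text
time_s: 12.25
tcp_pos: [0.4748, 0.2473, 0.1028]
ee_rot: [[-0.075, -0.997, 0.003], [-0.997, 0.075, 0.003], [-0.003, -0.003, -1.0]]
wrist_force: [0.5, -0.9, -2.2]
gripper_width: 0.694
gripper_force: 30.0
```

>>> apply_moves:
  moves:
    - [[0.027, -0.0187, 0], 0]
    - [[0.027, -0.0187, 0], 0]
    - [[0.027, -0.0187, 0], 0]
    - [[0.027, -0.0187, 0], 0]
    - [[0.027, -0.0187, 0], 0]

```text
time_s: 12.67
tcp_pos: [0.5571, 0.1014, 0.1008]
ee_rot: [[-0.079, -0.997, -0.001], [-0.997, 0.079, -0.0], [0.0, 0.001, -1.0]]
wrist_force: [0.4, 1.2, -2.0]
gripper_width: 0.697
gripper_force: 30.0
```

>>> apply_moves:
  moves:
    - [[0.027, -0.0187, 0], 0]
    - [[0.027, -0.0187, 0], 0]
    - [[0.018, -0.0124, 0], 0]
    - [[0, 0, 0], 0]
    - [[0, 0, 0], 0]

```text
time_s: 13.08
tcp_pos: [0.6007, 0.026, 0.1003]
ee_rot: [[-0.082, -0.997, -0.002], [-0.997, 0.082, -0.0], [0.0, 0.002, -1.0]]
wrist_force: [-0.1, -0.1, -1.7]
gripper_width: 0.701
gripper_force: 30.0
```

>>> apply_moves:
  moves:
    - [[0, 0, 0.015], 0]
    - [[0, 0, 0.015], 0]
    - [[0, 0, 0.008], 0]
    - [[0, 0, 0], 0]
    - [[0, 0, 0], 0]

```text
time_s: 13.5
tcp_pos: [0.6006, 0.0279, 0.0631]
ee_rot: [[-0.078, -0.997, -0.001], [-0.997, 0.078, -0.001], [0.001, 0.001, -1.0]]
wrist_force: [0.4, 0.3, -0.7]
gripper_width: 0.697
gripper_force: 30.0
```

Run:
```python
from fit import *
o=[]
for n in["scene","top"]:
    c=imaging.capture(n);u,v=proj(c,[.6015,.028,.03]).astype(int);o.append(cv2.resize(c["frame"][v-50:v+50,u-50:u+50],None,fx=4,fy=4,interpolation=2))
cv2.imwrite("pics/place2.png",np.hstack(o)); s=r.sense();print(np.round(s["tcp_pos"],4),s["gripper_width"])
```

```text
[0.6016 0.0279 0.0642] 0.6959906591801713
```

View pics/place2.png

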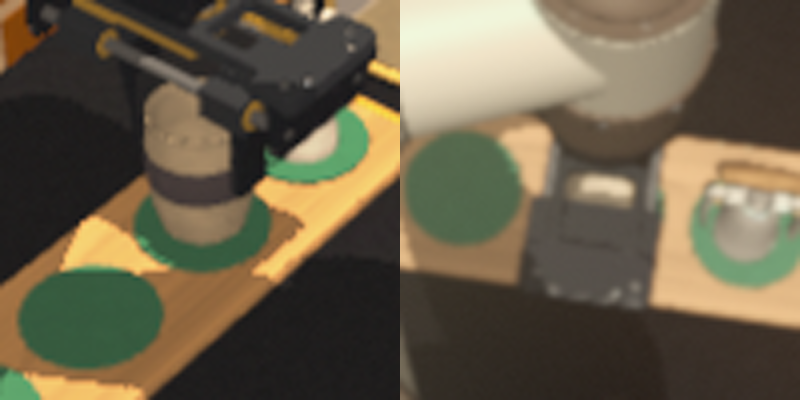

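The beaker is upright over disc 3 and clear of the corkscrew. Lowering.

>>> apply_moves:
  moves:
    - [[0, 0, 0.003], 0]
    - [[0, 0, 0.002], 0]
    - [[0, 0, 0.001], 0]
    - [[0, 0, 0], 0]
    - [[0, 0, 0], 0]

```text
time_s: 14.02
tcp_pos: [0.6011, 0.0273, 0.0577]
ee_rot: [[-0.079, -0.997, 0.0], [-0.997, 0.079, 0.0], [-0.0, -0.0, -1.0]]
wrist_force: [-0.9, -0.1, 0.3]
gripper_width: 0.697
gripper_force: 30.0
```

>>> apply_moves:
  moves:
    - [[0, 0, 0.0006], 0]
    - [[0, 0, 0], 0]
    - [[0, 0, 0], 0]
    - [[0, 0, 0], 0]

```text
time_s: 14.35
tcp_pos: [0.6012, 0.0272, 0.0576]
ee_rot: [[-0.079, -0.997, 0.0], [-0.997, 0.079, -0.0], [0.0, -0.0, -1.0]]
wrist_force: [-2.8, 0.5, 4.6]
gripper_width: 0.693
gripper_force: 30.0
```

>>> apply_moves:
  moves:
    - [[0, 0, 0.0006], 0]
    - [[0, 0, 0], 0]
    - [[0, 0, 0], 0]
    - [[0, 0, 0], 0]

```text
time_s: 14.68
tcp_pos: [0.6012, 0.0273, 0.0576]
ee_rot: [[-0.079, -0.997, 0.001], [-0.997, 0.079, -0.0], [0.0, -0.001, -1.0]]
wrist_force: [-3.8, 0.6, 8.6]
gripper_width: 0.695
gripper_force: 30.0
```

>>> apply_moves:
  moves:
    - [[0, 0, 0], 0]
    - [[0, 0, 0], 0]
    - [[0, 0, 0], 0]
    - [[0, 0, 0], 0]
    - [[0, 0, 0], 0]
  hand: 0.087

```text
time_s: 15.1
tcp_pos: [0.6012, 0.0273, 0.0558]
ee_rot: [[-0.079, -0.997, -0.0], [-0.997, 0.079, -0.0], [0.0, 0.0, -1.0]]
wrist_force: [0.4, -0.1, 0.3]
gripper_width: 0.959
gripper_force: 0.0
```

>>> apply_moves:
  moves:
    - [[0, 0, -0.015], 0]
    - [[0, 0, -0.03], 0]
    - [[0, 0, -0.04], 0]
    - [[0, 0, -0.04], 0]
    - [[0, 0, -0.02], 0]

```text
time_s: 15.52
tcp_pos: [0.6034, 0.0274, 0.2066]
ee_rot: [[-0.078, -0.997, 0.008], [-0.997, 0.078, 0.001], [-0.001, -0.008, -1.0]]
wrist_force: [0.7, -0.4, 1.2]
gripper_width: 1.0
gripper_force: 0.0
```

>>> apply_moves:
  moves:
    - [[0.0277, 0.0253, 0], 0]
    - [[0.0277, 0.0253, 0], 0]
    - [[0.0277, 0.0253, 0], 0]
    - [[0.0277, 0.0253, 0], 0]
    - [[0.0277, 0.0253, 0], 0]
  hand: 0.05

```text
time_s: 15.93
tcp_pos: [0.4625, -0.1017, 0.201]
ee_rot: [[-0.079, -0.997, 0.0], [-0.997, 0.079, -0.0], [-0.0, -0.0, -1.0]]
wrist_force: [0.8, -0.3, -0.2]
gripper_width: 0.709
gripper_force: 0.0
```

>>> apply_moves:
  moves:
    - [[0.0277, 0.0253, 0], 0]
    - [[0, 0, 0.03], 0]
    - [[0, 0, 0.03], 0]
    - [[0, 0, 0], 0]
    - [[0, 0, 0], 0]

```text
time_s: 16.35
tcp_pos: [0.4359, -0.1267, 0.1406]
ee_rot: [[-0.079, -0.997, -0.003], [-0.997, 0.079, -0.001], [0.001, 0.003, -1.0]]
wrist_force: [0.2, -0.5, 1.0]
gripper_width: 0.58
gripper_force: 0.0
```

Run:
```python
from fit import *
o=[]
c=imaging.capture("scene")
for p in([.598,-.02,.06],[.437,-.1265,.06]):
    u,v=proj(c,p).astype(int);o.append(cv2.resize(c["frame"][v-50:v+50,u-50:u+50],None,fx=4,fy=4,interpolation=2))
cv2.imwrite("pics/chk2.png",np.hstack(o)); s=r.sense();print(np.round(s["tcp_pos"],4),s["gripper_width"])
```

```text
[ 0.4374 -0.1265  0.1419] 0.5768586928296291
```

View pics/chk2.png

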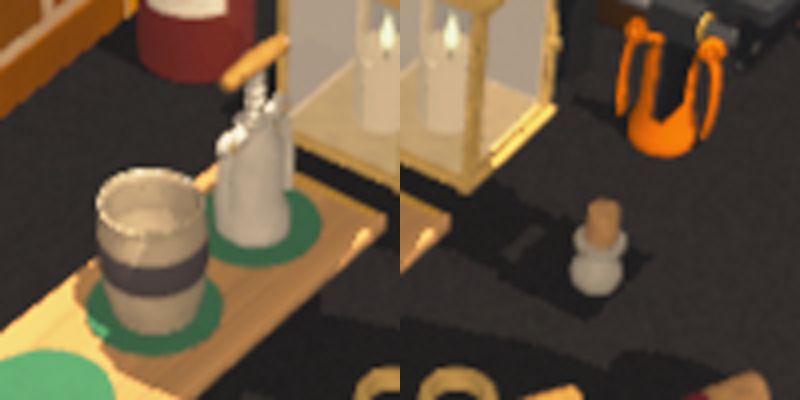

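Beaker and corkscrew both stand on their discs. The stopper's cork top lies right under the tool, so I'll grasp it.

>>> apply_moves:
  moves:
    - [[0, 0, 0.03], 0]
    - [[0, 0, 0.03], 0]
    - [[0, 0, 0.03], 0]
    - [[0, 0, 0.014], 0]
    - [[0, 0, 0.01], 0]

```text
time_s: 16.82
tcp_pos: [0.4378, -0.126, 0.0268]
ee_rot: [[-0.078, -0.997, 0.0], [-0.997, 0.078, -0.0], [0.0, -0.0, -1.0]]
wrist_force: [0.2, 0.9, -0.1]
gripper_width: 0.573
gripper_force: 0.0
```

>>> apply_moves:
  moves:
    - [[0, 0, 0], 0]
    - [[0, 0, 0], 0]
    - [[0, 0, 0], 0]

```text
time_s: 17.07
tcp_pos: [0.4385, -0.1261, 0.0286]
ee_rot: [[-0.078, -0.997, 0.003], [-0.997, 0.078, -0.0], [-0.0, -0.003, -1.0]]
wrist_force: [-0.3, 0.3, 0.1]
gripper_width: 0.574
gripper_force: 0.0
```

>>> apply_moves:
  moves:
    - [[0, 0, 0], 0]
    - [[0, 0, 0], 0]
    - [[0, 0, 0], 0]
    - [[0, 0, 0], 0]
    - [[0, 0, 0], 0]
  hand: 0.0

```text
time_s: 17.48
tcp_pos: [0.4369, -0.1264, 0.0276]
ee_rot: [[-0.079, -0.997, 0.001], [-0.997, 0.079, -0.0], [-0.0, -0.001, -1.0]]
wrist_force: [-0.3, -0.1, 2.7]
gripper_width: 0.331
gripper_force: 30.0
```

>>> apply_moves:
  moves:
    - [[0, 0, 0], 0]
    - [[0, 0, 0], 0]
    - [[0, 0, 0], 0]
    - [[0, 0, 0], 0]

```text
time_s: 17.82
tcp_pos: [0.437, -0.1264, 0.0275]
ee_rot: [[-0.079, -0.997, 0.001], [-0.997, 0.079, -0.0], [0.0, -0.001, -1.0]]
wrist_force: [-0.1, 1.2, 4.7]
gripper_width: 0.326
gripper_force: 30.0
```

The width of 28 mm means the fingertips caught the crown rim, not the cork. I'll regrip 9 mm higher.

>>> apply_moves:
  moves:
    - [[0, 0, 0], 0]
    - [[0, 0, 0], 0]
    - [[0, 0, 0], 0]
    - [[0, 0, -0.005], 0]
    - [[0, 0, -0.0045], 0]
  hand: 0.05

```text
time_s: 18.23
tcp_pos: [0.4361, -0.1264, 0.0366]
ee_rot: [[-0.079, -0.997, -0.001], [-0.997, 0.079, -0.0], [0.0, 0.001, -1.0]]
wrist_force: [-0.2, -1.4, 0.1]
gripper_width: 0.555
gripper_force: 0.0
```

>>> apply_moves:
  moves:
    - [[0, 0, 0], 0]
    - [[0, 0, 0], 0]
    - [[0, 0, 0], 0]
    - [[0, 0, 0], 0]
    - [[0, 0, 0], 0]
  hand: 0.0

```text
time_s: 18.65
tcp_pos: [0.4365, -0.1264, 0.0365]
ee_rot: [[-0.079, -0.997, -0.0], [-0.997, 0.079, 0.0], [0.0, 0.0, -1.0]]
wrist_force: [-0.4, 0.2, -0.4]
gripper_width: 0.28
gripper_force: 0.0
```

>>> apply_moves:
  moves:
    - [[0, 0, 0], 0]
    - [[0, 0, 0], 0]
    - [[0, 0, 0], 0]
    - [[0, 0, 0], 0]

```text
time_s: 18.98
tcp_pos: [0.4365, -0.1264, 0.0365]
ee_rot: [[-0.079, -0.997, -0.0], [-0.997, 0.079, 0.0], [0.0, 0.0, -1.0]]
wrist_force: [0.0, -0.0, -0.4]
gripper_width: 0.212
gripper_force: 29.8
```

>>> apply_moves:
  moves:
    - [[0, 0, -0.02], 0]
    - [[0, 0, -0.03], 0]
    - [[0, 0, -0.03], 0]
    - [[0, 0, -0.03], 0]
    - [[-0.0142, -0.0084, 0], 0]

```text
time_s: 19.4
tcp_pos: [0.4485, -0.1139, 0.1523]
ee_rot: [[-0.08, -0.997, 0.011], [-0.997, 0.08, -0.001], [-0.0, -0.011, -1.0]]
wrist_force: [1.6, -1.3, -1.0]
gripper_width: 0.215
gripper_force: 29.8
```

>>> apply_moves:
  moves:
    - [[-0.031, -0.018, 0], 0]
    - [[-0.031, -0.018, 0], 0]
    - [[-0.031, -0.018, 0], 0]
    - [[-0.031, -0.018, 0], 0]
    - [[-0.031, -0.018, 0], 0]

```text
time_s: 19.82
tcp_pos: [0.5484, 0.036, 0.1465]
ee_rot: [[-0.079, -0.997, -0.0], [-0.997, 0.079, 0.0], [0.0, 0.0, -1.0]]
wrist_force: [0.3, -0.9, -1.3]
gripper_width: 0.21
gripper_force: 29.8
```

>>> apply_moves:
  moves:
    - [[-0.031, -0.018, 0], 0]
    - [[-0.031, -0.018, 0], 0]
    - [[-0.031, -0.018, 0], 0]
    - [[0, 0, 0], 0]
    - [[0, 0, 0], 0]

```text
time_s: 20.23
tcp_pos: [0.6094, 0.1244, 0.1454]
ee_rot: [[-0.077, -0.997, -0.002], [-0.997, 0.077, -0.0], [0.001, 0.002, -1.0]]
wrist_force: [-0.8, 0.3, -1.2]
gripper_width: 0.212
gripper_force: 29.8
```

>>> apply_moves:
  moves:
    - [[0, 0, 0.03], 0]
    - [[0, 0, 0.03], 0]
    - [[0, 0, 0.02], 0]
    - [[0, 0, 0.01], 0]
    - [[0, 0, 0], 0]

```text
time_s: 20.65
tcp_pos: [0.607, 0.1213, 0.0541]
ee_rot: [[-0.08, -0.997, -0.006], [-0.997, 0.08, -0.002], [0.003, 0.006, -1.0]]
wrist_force: [-0.2, 0.4, -0.4]
gripper_width: 0.207
gripper_force: 29.8
```

Run:
```python
from fit import *
o=[]
for n in["scene","top"]:
    c=imaging.capture(n);u,v=proj(c,[.609,.123,.03]).astype(int);o.append(cv2.resize(c["frame"][v-50:v+50,u-50:u+50],None,fx=4,fy=4,interpolation=2))
cv2.imwrite("pics/place3.png",np.hstack(o)); s=r.sense();print(np.round(s["tcp_pos"],4),s["gripper_width"])
```

```text
[0.6097 0.1225 0.0575] 0.20718958399726917
```

View pics/place3.png

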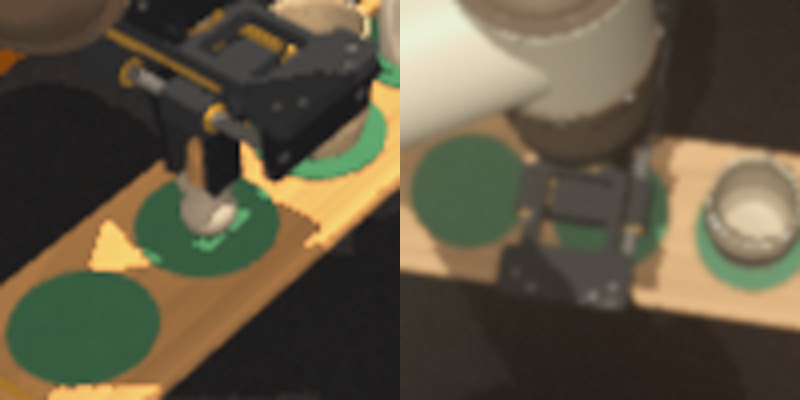

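The stopper is held upright over disc 2. Lowering.

>>> apply_moves:
  moves:
    - [[0, 0, 0.003], 0]
    - [[0, 0, 0.0015], 0]
    - [[0, 0, 0], 0]
    - [[0, 0, 0], 0]
    - [[0, 0, 0], 0]

```text
time_s: 21.17
tcp_pos: [0.6095, 0.1231, 0.0527]
ee_rot: [[-0.079, -0.997, 0.001], [-0.997, 0.079, 0.0], [-0.0, -0.001, -1.0]]
wrist_force: [0.6, 0.2, -1.5]
gripper_width: 0.209
gripper_force: 29.8
```

>>> apply_moves:
  moves:
    - [[0, 0, 0.0006], 0]
    - [[0, 0, 0], 0]
    - [[0, 0, 0], 0]
    - [[0, 0, 0], 0]

```text
time_s: 21.5
tcp_pos: [0.6093, 0.1229, 0.0516]
ee_rot: [[-0.079, -0.997, -0.0], [-0.997, 0.079, -0.0], [0.0, 0.0, -1.0]]
wrist_force: [0.3, -0.2, -1.1]
gripper_width: 0.211
gripper_force: 29.8
```

>>> apply_moves:
  moves:
    - [[0, 0, 0.0005], 0]
    - [[0, 0, 0], 0]
    - [[0, 0, 0], 0]
    - [[0, 0, 0], 0]

```text
time_s: 21.83
tcp_pos: [0.6094, 0.1229, 0.0515]
ee_rot: [[-0.079, -0.997, 0.0], [-0.997, 0.079, -0.0], [-0.0, -0.0, -1.0]]
wrist_force: [-0.6, 0.2, 3.5]
gripper_width: 0.212
gripper_force: 29.9
```

>>> apply_moves:
  moves:
    - [[0, 0, 0], 0]
    - [[0, 0, 0], 0]
    - [[0, 0, 0], 0]
    - [[0, 0, 0], 0]
    - [[0, 0, -0.005], 0]
  hand: 0.05

```text
time_s: 22.25
tcp_pos: [0.6084, 0.1226, 0.0549]
ee_rot: [[-0.079, -0.997, -0.002], [-0.997, 0.079, -0.001], [0.001, 0.002, -1.0]]
wrist_force: [0.1, 0.3, -0.2]
gripper_width: 0.503
gripper_force: 0.0
```

>>> apply_moves:
  moves:
    - [[0, 0, -0.025], 0]
    - [[0, 0, -0.04], 0]
    - [[0, 0, -0.04], 0]
    - [[0, 0, -0.02], 0]
    - [[0, 0, 0], 0]

```text
time_s: 22.67
tcp_pos: [0.6126, 0.1239, 0.1881]
ee_rot: [[-0.078, -0.997, 0.012], [-0.997, 0.078, 0.004], [-0.005, -0.012, -1.0]]
wrist_force: [-0.1, 0.3, -0.3]
gripper_width: 0.572
gripper_force: 0.0
```

>>> apply_moves:
  moves:
    - [[0.0211, 0.0246, 0], 0]
    - [[0.0211, 0.0246, 0], 0]
    - [[0.0211, 0.0246, 0], 0]
    - [[0.0211, 0.0246, 0], 0]
    - [[0.0211, 0.0246, 0], 0]
  hand: 0.065

```text
time_s: 23.08
tcp_pos: [0.4765, 0.0266, 0.1804]
ee_rot: [[-0.079, -0.997, -0.001], [-0.997, 0.079, -0.0], [0.0, 0.001, -1.0]]
wrist_force: [1.0, -0.8, 0.1]
gripper_width: 0.736
gripper_force: 0.0
```

>>> apply_moves:
  moves:
    - [[0.0211, 0.0246, 0], 0]
    - [[0, 0, 0.03], 0]
    - [[0, 0, 0], 0]
    - [[0, 0, 0], 0]
    - [[0, 0, 0], 0]

```text
time_s: 23.5
tcp_pos: [0.4532, 0.0088, 0.1516]
ee_rot: [[-0.078, -0.997, 0.001], [-0.997, 0.078, -0.0], [0.0, -0.001, -1.0]]
wrist_force: [-0.3, 0.3, 0.1]
gripper_width: 0.74
gripper_force: 0.0
```

Run:
```python
from fit import *
o=[]
c=imaging.capture("scene")
print("black handle",[np.round(ray(c,p,.119)[:2],3) for p in((349.5,219),(374.5,207))])
for p in([.6,.08,.03],[.4525,.0085,.03]):
    u,v=proj(c,p).astype(int);o.append(cv2.resize(c["frame"][v-50:v+50,u-50:u+50],None,fx=4,fy=4,interpolation=2))
cv2.imwrite("pics/chk3.png",np.hstack(o)); s=r.sense();print(np.round(s["tcp_pos"],4),s["gripper_width"])
```

```text
black handle [array([0.378, 0.127]), array([0.354, 0.074])]
[0.4535 0.009  0.1518] 0.7456647808478367
```

View pics/chk3.png

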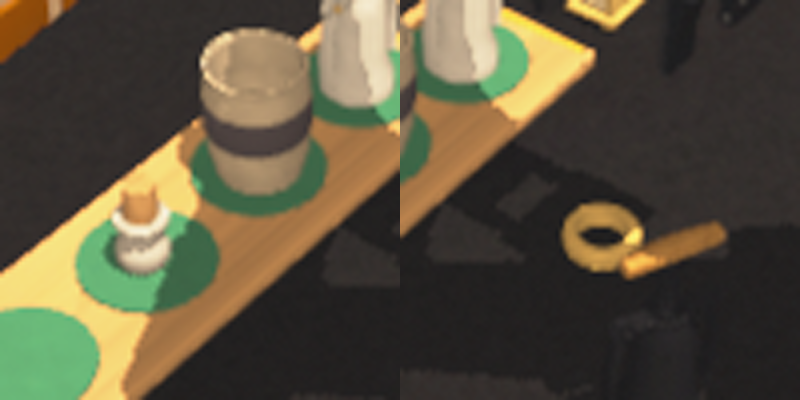

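The stopper stands on disc 2 and the ring lies untouched at (600,238) in the crop. Descending onto it.

>>> apply_moves:
  moves:
    - [[0, 0, 0.03], 0]
    - [[0, 0, 0.03], 0]
    - [[0, 0, 0.03], 0]
    - [[0, 0, 0.03], 0]
    - [[0, 0, 0.01], 0]

```text
time_s: 23.97
tcp_pos: [0.4511, 0.0084, 0.018]
ee_rot: [[-0.079, -0.997, -0.005], [-0.997, 0.079, -0.002], [0.002, 0.005, -1.0]]
wrist_force: [0.0, 0.7, 0.6]
gripper_width: 0.746
gripper_force: 0.0
```

>>> apply_moves:
  moves:
    - [[0, 0, 0.006], 0]
    - [[0, 0, 0.004], 0]
    - [[0, 0, 0.003], 0]
    - [[0, 0, 0.002], 0]
    - [[0, 0, 0], 0]

```text
time_s: 24.38
tcp_pos: [0.4528, 0.0087, 0.0066]
ee_rot: [[-0.079, -0.997, 0.001], [-0.997, 0.079, 0.001], [-0.001, -0.001, -1.0]]
wrist_force: [0.0, 0.5, -0.4]
gripper_width: 0.748
gripper_force: 0.0
```

>>> apply_moves:
  moves:
    - [[0, 0, 0], 0]
    - [[0, 0, 0], 0]
    - [[0, 0, 0], 0]

```text
time_s: 24.63
tcp_pos: [0.4524, 0.0085, 0.0066]
ee_rot: [[-0.079, -0.997, 0.001], [-0.997, 0.079, 0.0], [-0.001, -0.001, -1.0]]
wrist_force: [-0.1, -0.9, 0.3]
gripper_width: 0.746
gripper_force: 0.0
```

>>> apply_moves:
  moves:
    - [[0, 0, 0.002], 0]
    - [[0, 0, 0.0015], 0]
    - [[0, 0, 0], 0]
    - [[0, 0, 0], 0]
    - [[0, 0, 0], 0]

```text
time_s: 25.05
tcp_pos: [0.4521, 0.0084, 0.0025]
ee_rot: [[-0.079, -0.997, -0.0], [-0.997, 0.079, -0.0], [0.0, 0.0, -1.0]]
wrist_force: [0.7, -0.4, -0.1]
gripper_width: 0.746
gripper_force: 0.0
```

>>> apply_moves:
  moves:
    - [[0, 0, 0], 0]
    - [[0, 0, 0], 0]
    - [[0, 0, 0], 0]
    - [[0, 0, 0], 0]
    - [[0, 0, 0], 0]
  hand: 0.0

```text
time_s: 25.47
tcp_pos: [0.4522, 0.0084, 0.0026]
ee_rot: [[-0.079, -0.997, 0.0], [-0.997, 0.079, 0.0], [-0.0, -0.0, -1.0]]
wrist_force: [0.2, -0.4, 0.3]
gripper_width: 0.474
gripper_force: 30.0
```

>>> apply_moves:
  moves:
    - [[0, 0, 0], 0]
    - [[0, 0, 0], 0]
    - [[0, 0, 0], 0]
    - [[0, 0, 0], 0]

```text
time_s: 25.8
tcp_pos: [0.4522, 0.0084, 0.0026]
ee_rot: [[-0.079, -0.997, 0.0], [-0.997, 0.079, 0.0], [-0.0, -0.0, -1.0]]
wrist_force: [-0.1, -0.1, -0.5]
gripper_width: 0.468
gripper_force: 30.0
```

>>> apply_moves:
  moves:
    - [[0, 0, -0.015], 0]
    - [[0, 0, -0.035], 0]
    - [[0, 0, -0.035], 0]
    - [[0, 0, -0.035], 0]
    - [[-0.0109, -0.0072, 0], 0]

```text
time_s: 26.22
tcp_pos: [0.4631, 0.019, 0.129]
ee_rot: [[-0.079, -0.997, 0.012], [-0.997, 0.079, 0.003], [-0.004, -0.012, -1.0]]
wrist_force: [1.8, -0.2, -1.3]
gripper_width: 0.473
gripper_force: 30.0
```

>>> apply_moves:
  moves:
    - [[-0.03, -0.02, 0], 0]
    - [[-0.03, -0.02, 0], 0]
    - [[-0.03, -0.02, 0], 0]
    - [[-0.03, -0.02, 0], 0]
    - [[-0.03, -0.02, 0], 0]

```text
time_s: 26.63
tcp_pos: [0.5723, 0.1617, 0.1221]
ee_rot: [[-0.079, -0.997, -0.0], [-0.997, 0.079, -0.0], [0.0, 0.0, -1.0]]
wrist_force: [-0.2, -1.4, 0.6]
gripper_width: 0.469
gripper_force: 30.0
```

>>> apply_moves:
  moves:
    - [[-0.03, -0.02, 0], 0]
    - [[-0.03, -0.02, 0], 0]
    - [[0, 0, 0], 0]
    - [[0, 0, 0], 0]
    - [[0, 0, 0], 0]

```text
time_s: 27.05
tcp_pos: [0.6155, 0.2167, 0.1214]
ee_rot: [[-0.079, -0.997, -0.002], [-0.997, 0.079, -0.001], [0.001, 0.002, -1.0]]
wrist_force: [-0.2, 0.1, -0.8]
gripper_width: 0.475
gripper_force: 30.0
```

>>> apply_moves:
  moves:
    - [[0, 0, 0.03], 0]
    - [[0, 0, 0.03], 0]
    - [[0, 0, 0.025], 0]
    - [[0, 0, 0.01], 0]
    - [[0, 0, 0], 0]

```text
time_s: 27.47
tcp_pos: [0.614, 0.215, 0.0249]
ee_rot: [[-0.08, -0.997, -0.006], [-0.997, 0.08, -0.003], [0.004, 0.005, -1.0]]
wrist_force: [0.0, 0.3, -0.9]
gripper_width: 0.474
gripper_force: 30.0
```

>>> apply_moves:
  moves:
    - [[0, 0, 0.005], 0]
    - [[0, 0, 0.003], 0]
    - [[0, 0, 0], 0]
    - [[0, 0, 0], 0]
    - [[0, 0, 0], 0]

```text
time_s: 27.88
tcp_pos: [0.6169, 0.2173, 0.0207]
ee_rot: [[-0.079, -0.997, 0.002], [-0.997, 0.079, 0.001], [-0.001, -0.002, -1.0]]
wrist_force: [0.2, -0.5, 0.2]
gripper_width: 0.476
gripper_force: 30.0
```

>>> apply_moves:
  moves:
    - [[0, 0, 0.0015], 0]
    - [[0, 0, 0], 0]
    - [[0, 0, 0], 0]
    - [[0, 0, 0], 0]

```text
time_s: 28.22
tcp_pos: [0.6164, 0.217, 0.0181]
ee_rot: [[-0.079, -0.997, 0.0], [-0.997, 0.079, 0.0], [-0.0, -0.0, -1.0]]
wrist_force: [-0.3, -0.6, -1.6]
gripper_width: 0.476
gripper_force: 30.0
```

>>> apply_moves:
  moves:
    - [[0, 0, 0.0006], 0]
    - [[0, 0, 0], 0]
    - [[0, 0, 0], 0]
    - [[0, 0, 0], 0]

```text
time_s: 28.55
tcp_pos: [0.6165, 0.2171, 0.0176]
ee_rot: [[-0.079, -0.997, 0.0], [-0.997, 0.079, 0.0], [-0.0, -0.0, -1.0]]
wrist_force: [-1.5, 0.3, 0.7]
gripper_width: 0.479
gripper_force: 30.0
```

Touching down. Releasing, lifting and backing off for a final check.

>>> apply_moves:
  moves:
    - [[0, 0, 0.0004], 0]
    - [[0, 0, 0], 0]
    - [[0, 0, 0], 0]
    - [[0, 0, 0], 0]
    - [[0, 0, 0], 0]
  hand: 0.065

```text
time_s: 28.97
tcp_pos: [0.6163, 0.2169, 0.0169]
ee_rot: [[-0.079, -0.997, -0.0], [-0.997, 0.079, -0.0], [0.0, 0.0, -1.0]]
wrist_force: [-0.2, 0.2, -0.1]
gripper_width: 0.721
gripper_force: 0.0
```

>>> apply_moves:
  moves:
    - [[0, 0, -0.01], 0]
    - [[0, 0, -0.03], 0]
    - [[0, 0, -0.04], 0]
    - [[0, 0, -0.04], 0]
    - [[0, 0, -0.04], 0]

```text
time_s: 29.38
tcp_pos: [0.6161, 0.2167, 0.1796]
ee_rot: [[-0.079, -0.997, 0.0], [-0.997, 0.079, -0.0], [0.0, -0.0, -1.0]]
wrist_force: [1.6, -0.0, -0.0]
gripper_width: 0.745
gripper_force: 0.0
```

>>> apply_moves:
  moves:
    - [[0, 0.04, -0.01], 0]
    - [[0, 0.04, -0.01], 0]
    - [[0, 0.04, -0.01], 0]
    - [[0, 0.04, -0.01], 0]
    - [[0, 0.04, -0.01], 0]

```text
time_s: 29.8
tcp_pos: [0.4152, 0.2324, 0.2281]
ee_rot: [[-0.08, -0.997, 0.001], [-0.997, 0.08, 0.001], [-0.001, -0.001, -1.0]]
wrist_force: [0.2, 1.0, 1.9]
gripper_width: 0.745
gripper_force: 0.0
```

>>> apply_moves:
  moves:
    - [[0, 0, 0], 0]
    - [[0, 0, 0], 0]
    - [[0, 0, 0], 0]
    - [[0, 0, 0], 0]

```text
time_s: 30.13
tcp_pos: [0.4177, 0.2329, 0.227]
ee_rot: [[-0.08, -0.997, 0.0], [-0.997, 0.08, -0.0], [0.0, -0.0, -1.0]]
wrist_force: [-0.2, -0.2, -1.0]
gripper_width: 0.752
gripper_force: 0.0
```

Run:
```python
from fit import *
D={1:(.6163,.217),2:(.609,.123),3:(.6015,.028),4:(.594,-.0665)}
o=[]
for n in["scene","top"]:
    c=imaging.capture(n)
    im=cv2.resize(c["frame"],None,fx=4,fy=4,interpolation=2)
    L={"collar":([M["collar"][0]],D[1]),"stopper":(M["stopper"],D[2]),"beaker":(M["beaker"],D[3]),"bell":([rings([(.022,0),(.02,.03)])],D[4])}
    for k,(pt,d) in L.items():
        m=draw(c,pt,[*d,0,.015]);cn,_=cv2.findContours((cv2.resize(m,None,fx=4,fy=4)>.5).astype(np.uint8),0,1);cv2.drawContours(im,cn,-1,(0,0,255),1)
    u,v=(4*proj(c,[.605,.075,.05])).astype(int);w,h=(400,290)
    o.append(im[max(v-h,0):v+h,max(u-w,0):u+w])
for i,x in enumerate(o):cv2.imwrite(f"pics/final{i}.png",x)
# discs again
c=imaging.capture("top");H,S,V=cv2.split(cv2.cvtColor(c["frame"],cv2.COLOR_BGR2HSV))
k,l,s,ce=cv2.connectedComponentsWithStats(((H>55)&(H<95)&(S>70)).astype(np.uint8))
for i in range(1,k):
    if s[i,4]>100:print(s[i,4],np.round(ray(c,s[i,:2]+s[i,2:4]/2-.5,.015),3))
```

```text
213 [ 0.926 -0.329  0.015]
125 [ 0.878 -0.716  0.015]
```

View pics/final0.png

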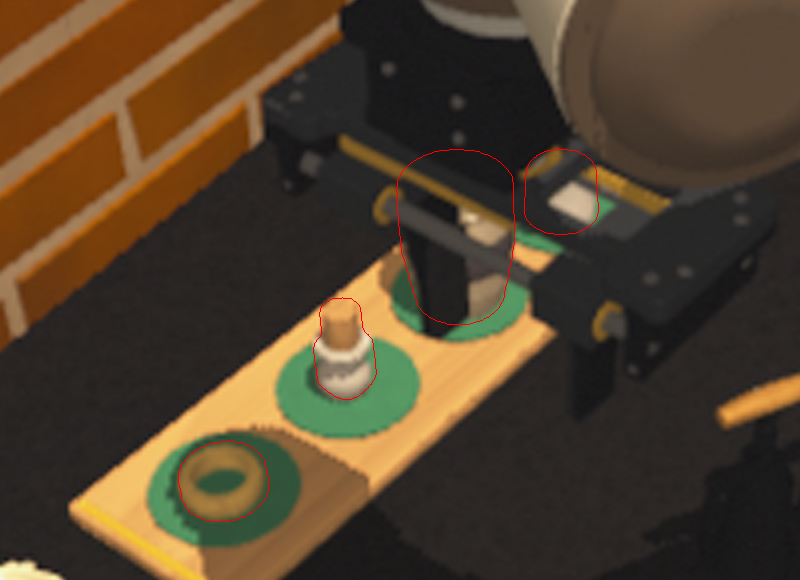

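View pics/final1.png

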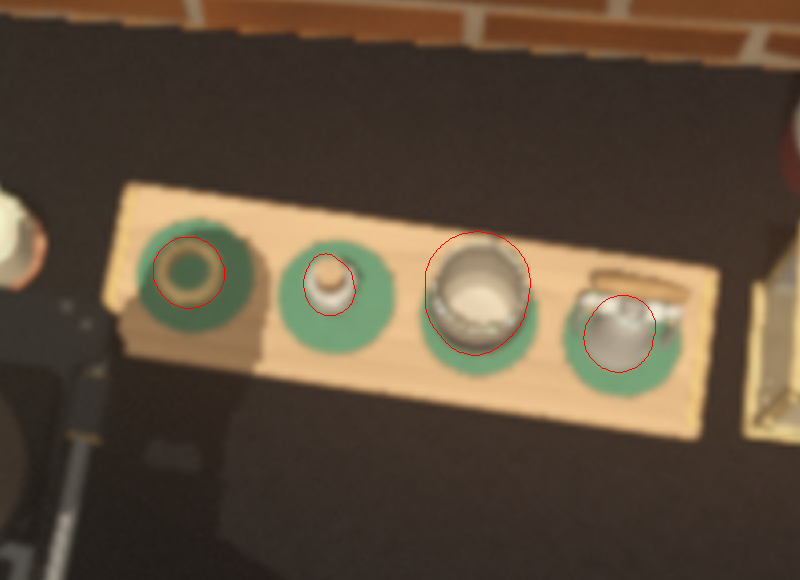

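Both views show ring, stopper, beaker and corkscrew standing on discs 1 to 4, within about 3 mm of centre. The overlays match, everything is upright, and the gripper is open and clear. Handing in.

```bash
python3 -c "
from station import r
print(r.finish_job())"
```

```text
the job is handed in; nothing more can be done
None
```

Job handed in at about 30 s: by the final pictures, the corkscrew (next to the lantern), beaker, stopper and ring stand upright and released on discs 4, 3, 2 and 1, each within about 3 mm of centre.

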